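Index the strip feeder and jog the placing head over the part

TASK

On the small placement machine, give the hand lever of the feeder with the widest strip three full strokes, one at a time and letting it come fully back each time, so that the first part on the strip comes to stand in the pick window. Then hold the jog stick over to the side to run the head along its beam until its nozzle is straight above that window, and let the stick spring back to centre and leave it. Move the strip and the head only with their lever and stick, do not work the other two levers, and leave the loose things on the bench where they are.

Things in the scene. Friction and masses are not known exactly. Their poses are not given: they have to be found in the camera images.
- window (a point): Centre of the wide feeder's pick window, at strip height: a 22 mm gap in x between two steel hold-down plates near the feeder's far end. Axes of feeder and machine: x along the strip (the way it advances, away from the robot), y along the beam, z up.
- first_part (a point): Top centre of the first part on the wide strip: a flat bright metal part 9.5 mm long (x) and 31 mm wide (y) in a black strip with a pocket every 16 mm. It starts three pockets (48 mm) before the window, after three empty pockets. Each full stroke of the lever moves it 16 mm in x; the ratchet cannot take it back.
- lever_wide (a joint): Hand lever of the wide feeder: 0 at home (spring return), 0.62 at its stop; leans 0.40 rad from upright towards the robot at home, 0.22 away at the stop. Push it away from the robot (feeder +x), about 3 N at the bar. A ratchet moves the strip on the push only: a push must pass 0.53 to count; push to within 0.05 of the stop, then let it return below 0.03.
- lever_wide_bar (a point): Middle of the black cross-bar at the top of the wide feeder's lever: a round bar along y, 12 mm thick, 79 mm long, 85 mm from the axle, between two flat steel arms.
- lever_axle (a point): Axle of that lever, half-way between its arms, fixed to the feeder, axes as for the window: 130 mm before the window and 31.5 mm lower. The bar is 85 mm from it. Fingertips must stay above the strip, whose top is 31 mm above the axle. The beam's near face is 70 mm beyond the axle (+x), its underside 75 mm and its top 115 mm above the axle.
- lever_mid (a joint): Lever of the feeder with the 24 mm strip, as the wide one, bar 59 mm long. Not to be worked.
- lever_mid_bar (a point): Middle of that lever's bar.
- lever_narrow (a joint): Lever of the feeder with the 12 mm strip, bar 47 mm long. Not to be worked.
- lever_narrow_bar (a point): Middle of that lever's bar.
- strip: The wide feeder's black strip with its parts; moves along feeder x only. Not to be pushed directly.
- head: The placing head, a grey box 42 mm square and 85 mm tall on the far side of the beam, its top 220 mm above the bench; slides along the beam (machine y), 112 mm either way from the middle. Origin 55 mm in x before the nozzle, level with its tip; axes as for the window. Not to be pushed directly.
- nozzle (a point): Tip of the head's rubber nozzle (10 mm across), 10 mm above the strip; moves with the head along machine y, on a line that passes over all three windows. It starts between two feeders.
- machine: The machine: grey deck 340 (x) by 320 (y) by 15 mm thick, origin at the centre of its underside on the bench. Two posts and an aluminium beam along y, 330 long, 30 deep (x), 40 high, its centre 10 mm beyond the origin (x) and 145 mm above the bench. Fixed to the bench.
- jog_box: Grey control box, fixed to the bench to the left or right of the machine, 110 (x) by 100 (y) by 50 mm high, origin at the centre of its underside. Its y axis is the way the stick tilts.
- stick_pivot (a point): Pivot of the jog stick, at the middle of the box's top plate, 50 mm above the bench; axes as for the box (x is the pivot's axis).
- stick_knob (a point): Centre of the jog stick's black ball knob, 28 mm across, 65 mm from the pivot (straight above it when centred).
- jog_stick (a joint): Tilt of the jog stick: 0 centred (springs back), positive towards the box's +y, to 0.42 either way, no other direction. 5 N at the knob holds it fully over. While held it runs the head along the beam the same way (positive: machine +y): nothing below about 0.1 rad, 10 mm/s at 0.2, 20 at 0.3, 30 at 0.4; the head takes about 0.2 s to pick up speed or stop.
- flux: Bystander: upright bottle, 40 mm across, 125 mm tall, just beyond the jog box (its +x side). Origin at the centre of its underside.
- pliers: Bystander: red-handled pliers, 155 mm long and 12 mm high, lying before the jog box (its -x side), between it and the robot.
- meter: Bystander: yellow multimeter 170 by 85 by 38 mm (dial to 47 mm) lying on the side of the machine where the jog box is not. Origin at the centre of its underside.
- spool: Bystander: steel spool 62 mm across and 50 mm tall, standing just beyond the multimeter (its +x side). Origin at the centre of its underside.
- feeder_wide: The feeder with the widest strip (44 mm; the others 24 and 12 mm): three slim aluminium feeders stand side by side, 80 mm apart, on the machine's deck, in any order. Origin under its middle, on the deck; axes as for the window. Body 54 mm wide, 79 over the lever arms, 67 mm high; the window is 75 mm beyond the origin in x, the lever's axle 55 mm before it.
There are look-alikes about, which are no part of the job. Of the things shaped like the jog_box, the grey one is meant.

How it is judged:
By the outcome, as a careful person would: the job done as asked, in the order asked, and still so for the second after the job is handed in, with the robot touching nothing.
It also fails if it takes over 67 s, if anything falls off the work surface, if the arm or the gripper's body presses on something with over 40 N, if the wrist force passes 120 N, or if a joint passes its speed limit or range.

ROBOT

A 6-joint arm with a two-finger parallel gripper is mounted at the origin on the work surface. World frame = base frame: x ahead of the robot, y to its left, z up, the work surface at z = 0. Lengths are in m, angles in degrees, forces in N, time in s.
With the tool pointing down it reaches from about 0.25 to 0.8 m from the base axis. Payload 8.5 kg.
Tool frame: the origin (TCP) lies at the very end of the fingers, on their centre line; the grasp point (between the pads) lies 19 mm behind it; z points along the fingers, y is the direction in which the jaws open and shut (so a half turn about z gives the same grasp; the last joint's range is limited). The gripper opens to 85 mm and grips with 20 to 120 N. Pads are 22 mm wide; open, the fingers measure 114 mm over their backs; the gripper's body (76 mm by 85 mm) begins 54 mm behind the grasp point. The pads swing forward as they close: fully open they stand 13 mm farther back than shut.
Start: joints at [74.714, 13.648, -0.773, 75.585, 0, 90], TCP at [0.138, 0.506, 0.231] pointing down, gripper open.
Joint ranges: [-152.45, 152.45], [-59.26, 108.67], [-65.41, 83.53], [-104.44, 129.93], [-82.83, 76.93], [-180, 180]. Speed limits (degrees/s): [127.2, 127.2, 159.86, 180, 180, 180].

INTERFACE

Orientations are given as [roll, pitch, yaw] about the fixed x, y, z axes, in that order (R = Rz(yaw) Ry(pitch) Rx(roll)).
In Python, from station import r gives the robot as it stands. Calls block until the motion is done:
- r.move_pose(position, orientation): joint-space move of the TCP to a pose.
- r.move_linear(position, feed=0.15, orientation=None, max_force=None): straight line of the TCP; orientation=None keeps the orientation; feed is the mean speed in m/s. With max_force (N) it stops when the force on the tool has changed by that much, and returns True; else False.
- r.set_joints(angles): joint-space move.
- r.set_gripper(opening, f_grip=None): finger opening in m; f_grip is the grip in N (None keeps the last); returns when the fingers have stopped.
- r.wait(seconds).
- r.solve_ik(position, orientation): joint angles nearest the present ones, or None.
- r.get_obs(): the state.
- r.read_camera(name): name is "scene" or "top" or "wrist"; returns (picture, depth): 384x512x3 uint8, red, green, blue; 384x512 float32, m along the optical axis (not along the pixel's ray), 0 where there is no reading.
- r.camera_params(name): a dict with "fx", "fy", "cx", "cy" (pixels), "k1" (the pictures are not rectified: a ray, as slopes to the right and down, at radius r is drawn at 1 + k1 r^2 times it, then the intrinsics apply), "extrinsics" (4x4, takes a point from camera to world coordinates). Camera axes: x right, y down, z forward; pixel columns grow to the right and rows downward; lengths in m; the calibration is good to about 2 mm. A picture is of the moment at which its call begins: read the wrist's pose just before it. camera_params takes no time and is no camera call; for the wrist camera it gives the pose at the moment of the call.
A pose or a line that the arm cannot do raises r.PlanningError and nothing moves.
- r.finish_job(): hands the job in, once; it reports no verdict.
Trained networks look in the newest picture that a camera, given by its name, has taken for a name from the list of things; names that differ only in an ending like _2 or _b are one class to them, and where a whole thing is asked for, a point or a joint stands for the part that bears it (a point fixed in the world has none). Each returns a list of dicts, best first, with "conf" (0 to 1); they miss things now and then, are a little off and sometimes report something else, mostly with a low value. They report only what shows in the picture. A call takes as long as a camera call. They do not tell look-alikes from the thing itself.
- r.search_frame(thing, camera): "position" ([column, row] in pixels, amid what is visible of it).
- r.regions_of(thing, camera): "region" (384x512 bool, what is visible of it) and "position" ([column, row] in pixels, amid what is visible of it).
The state is a dict: "time_s": time; "qpos": joint angles; "joint_velocities": joint speeds; "tau": joint torques, N m; "position": TCP position; "orientation": TCP orientation; "wrist_force": force on the tool from outside, world axes, zero at the start; "moment": the same for the moment, N m; "finger_gap": finger opening in m.
Only numpy, scipy, OpenCV 4.12 (cv2) and the standard library are available. Lean on these libraries where they do the work, as an engineer would, in place of code of your own. Each camera call takes 0.05 s, during which the arm holds its last target. There are 200 camera calls.

## Working session

There is one attempt and no reset: what is moved stays moved. The work goes in short steps, each a Python script; the robot and the scene stay as the last script left them, time stands still between calls to the robot, and variables do not carry over. Pictures are saved under pics/ and viewed, about 8 in all and at most 12, crops included, and the job is handed in when it is done.

```bash
ls; mkdir -p pics; cat > h.py <<'E'
import numpy as np, cv2
from station import r
def look(cam,name=None):
    P=r.camera_params(cam); im,d=r.read_camera(cam)
    if name: cv2.imwrite(f'pics/{name}.png',im[:,:,::-1])
    return im,d,P
def ray(P,u,v):
    x=np.array([(u-P['cx'])/P['fx'],(v-P['cy'])/P['fy']]); s=x.copy()
    for _ in range(20): s=x/(1+P['k1']*(s@s))
    return np.array([s[0],s[1],1.])
def w(P,u,v,z):
    E=np.array(P['extrinsics']); return (E@np.append(ray(P,u,v)*z,1))[:3]
def at_z(P,u,v,zw):
    E=np.array(P['extrinsics']); d=E[:3,:3]@ray(P,u,v); return E[:3,3]+d*(zw-E[2,3])/d[2]
def proj(P,p):
    E=np.linalg.inv(np.array(P['extrinsics'])); c=E@np.append(p,1); s=c[:2]/c[2]; s=s*(1+P['k1']*(s@s))
    return s[0]*P['fx']+P['cx'],s[1]*P['fy']+P['cy']
def cloud(P,d):
    H,W=d.shape; v,u=np.mgrid[:H,:W]
    x=np.stack([(u-P['cx'])/P['fx'],(v-P['cy'])/P['fy']],-1); s=x.copy()
    for _ in range(20): s=x/(1+P['k1']*(s**2).sum(-1,keepdims=True))
    c=np.concatenate([s,np.ones((H,W,1))],-1)*d[...,None]; E=np.array(P['extrinsics'])
    return c@E[:3,:3].T+E[:3,3]
E
python3 - <<'E'
from h import *
o=r.get_obs(); print(o['time_s'],o['position'],o['orientation'])
out=[]
for c in ('top','scene'):
    im,d,P=look(c,c+'0'); print(c,np.array(P['extrinsics']).round(3).tolist(),P['fx'])
    for t in ['window','first_part','lever_wide_bar','lever_mid_bar','lever_narrow_bar','nozzle','stick_knob','jog_box','machine','head','feeder_wide','flux','meter','pliers','spool']:
        for q in r.search_frame(t,c)[:3]:
            u,v=q['position']; z=d[int(v),int(u)]
            print(c,t,round(q['conf'],2),np.round([u,v]),w(P,u,v,z).round(3))
E
```

```text
pics
0.0 [0.13830632 0.50599752 0.23065969] [-1.79913817e+02  1.15694964e-03  1.64714151e+02]
top [[-0.005, -0.999, 0.054, 0.438], [-1.0, 0.005, -0.001, 0.075], [0.001, -0.054, -0.999, 1.09], [0.0, 0.0, 0.0, 1.0]] 349.54875348274595
top window 0.65 [271. 166.] [0.55  0.012 0.08 ]
top window 0.36 [245. 182.] [0.501 0.087 0.133]
top first_part 0.91 [270. 168.] [0.546 0.015 0.081]
top first_part 0.73 [270. 170.] [0.54  0.013 0.082]
top lever_wide_bar 0.61 [275. 176.] [0.522 0.001 0.08 ]
top lever_wide_bar 0.38 [162. 202.] [0.449 0.318 0.122]
top lever_wide_bar 0.18 [269. 167.] [0.549 0.018 0.081]
top lever_mid_bar 0.66 [244. 181.] [0.505 0.088 0.129]
top lever_narrow_bar 0.41 [303. 178.] [ 0.513 -0.074  0.13 ]
top lever_narrow_bar 0.37 [275. 180.] [0.507 0.005 0.135]
top nozzle 0.62 [250. 117.] [0.659 0.072 0.218]
top stick_knob 0.43 [165. 204.] [0.442 0.308 0.126]
top jog_box 0.7 [231. 246.] [0.325 0.126 0.122]
top jog_box 0.62 [113. 217.] [0.405 0.477 0.054]
top jog_box 0.15 [270. 168.] [0.545 0.016 0.081]
top machine 0.8 [266. 139.] [0.615 0.028 0.164]
top machine 0.69 [303. 177.] [ 
[... 1130 characters left out ...]
20. 171.] [0.452 0.31  0.059]
scene jog_box 0.65 [366. 161.] [0.428 0.484 0.05 ]
scene jog_box 0.56 [260. 151.] [0.331 0.124 0.052]
scene machine 0.9 [234. 244.] [ 0.659 -0.01   0.015]
scene head 0.71 [262. 220.] [0.694 0.068 0.205]
scene head 0.57 [239. 220.] [0.645 0.01  0.133]
scene feeder_wide 0.59 [236. 224.] [0.628 0.004 0.083]
scene feeder_wide 0.29 [233. 240.] [ 0.646 -0.011  0.018]
scene flux 0.78 [327. 194.] [0.567 0.299 0.087]
scene meter 0.74 [145. 196.] [ 0.457 -0.277  0.04 ]
scene pliers 0.72 [307. 150.] [ 0.306  0.309 -0.003]
scene pliers 0.72 [328. 196.] [0.574 0.301 0.087]
scene pliers 0.5 [207. 188.] [ 0.521 -0.071  0.136]
scene spool 0.85 [141. 227.] [ 0.578 -0.286  0.048]
```

```bash
python3 - <<'E'
import cv2
a=cv2.imread('pics/top0.png'); b=cv2.imread('pics/scene0.png')
a=cv2.resize(a[90:270,90:410],None,fx=2.5,fy=2.5,interpolation=cv2.INTER_CUBIC)
cv2.imwrite('pics/top0c.png',a)
b=cv2.resize(b[130:290,110:390],None,fx=2.8,fy=2.8,interpolation=cv2.INTER_CUBIC)
cv2.imwrite('pics/scene0c.png',b)
E
```

```text
(no output)
```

View pics/top0c.png

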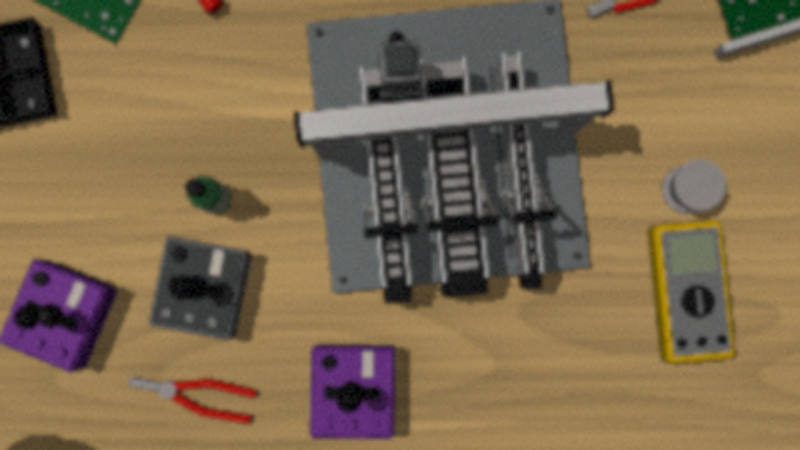

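View pics/scene0c.png

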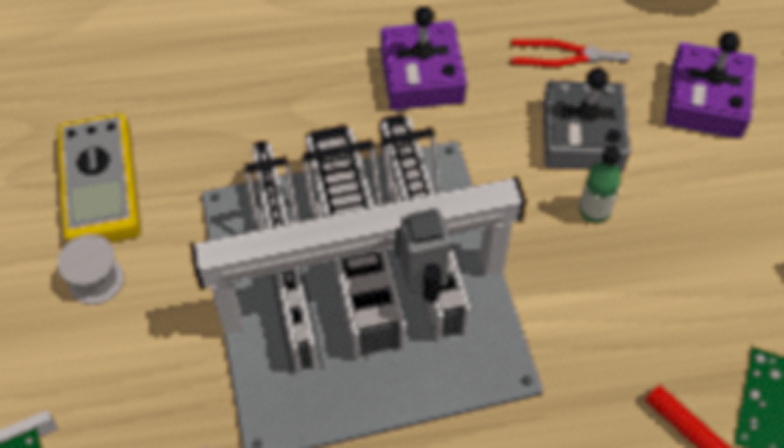

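Top crop: the grey jog box is at crop (200,288), which is full (170,205), with the purple look-alikes at (58,315) and (352,392). I'm using the grey one, since the description names it. The wide feeder is the middle one, with its bar at crop (462,222). The head sits between it and the left feeder at (400,52). Next: fits from depth.

```bash
cat >> h.py <<'E'
def rect(p):
    (c,s,a)=cv2.minAreaRect((p[:,:2]*1000).astype(np.float32)); return np.round(c,1),np.round(s,1),round(a,2)
E
python3 - <<'E'
from h import *
im,d,P=look('top'); C=cloud(P,d); ok=d>0
def sel(x0,x1,y0,y1,z0,z1):
    m=ok&(C[...,0]>x0)&(C[...,0]<x1)&(C[...,1]>y0)&(C[...,1]<y1)&(C[...,2]>z0)&(C[...,2]<z1); return m
m=sel(.5,.75,-.2,.25,.155,.18); print('beam',m.sum(),np.median(C[m][:,2]),rect(C[m]))
m=sel(.5,.85,-.05,.2,.205,.24); print('head',m.sum(),np.median(C[m][:,2]),rect(C[m]))
m=sel(.36,.52,.22,.40,.04,.056); print('box',m.sum(),np.median(C[m][:,2]),rect(C[m]))
m=sel(.36,.52,.22,.40,.1,.16); print('knob',m.sum(),C[m].max(0),C[m].mean(0),rect(C[m]))
m=sel(.4,.58,-.15,.18,.11,.15); print('bars',m.sum())
n,l=cv2.connectedComponents(m.astype(np.uint8))
for i in range(1,n):
    if (l==i).sum()>8: print(rect(C[l==i]),np.percentile(C[l==i][:,2],[50,95]))
print(P['k1'],r.get_obs()['wrist_force'])
im,d,P=look('scene'); C=cloud(P,d); ok=d>0
m=sel(.5,.8,-.05,.2,.205,.24); print('head s',m.sum(),np.median(C[m][:,2]),rect(C[m]))
m=sel(.5,.75,-.2,.25,.158,.18); print('beam s',m.sum(),np.median(C[m][:,2]),rect(C[m]))
E
```

```text
beam 1597 0.1648437551299733 (array([661.9,  19. ]), array([104.1, 341.9]), 5.35)
head 241 0.2179984581533292 (array([669.5,  73.6]), array([40.9, 40.9]), 4.8)
box 1098 0.04908003529369642 (array([440. , 316.6]), array([100.4, 109.7]), 78.96)
knob 80 [0.45353679 0.32692034 0.13179745] [0.44048904 0.31444996 0.12478561] (array([441. , 315.2]), array([23.5, 24.9]), 89.75)
bars 312
(array([519.3, -74.3]), array([16.6, 46.5]), 7.54) [0.13222417 0.1366121 ]
(array([512.1,   5. ]), array([17.6, 78.8]), 6.02) [0.13278979 0.13567489]
(array([505.1,  84.9]), array([18.1, 58.2]), 5.56) [0.13281394 0.1366686 ]
-0.0010444814711454253 [-0.09777185  0.53485173 -0.33567097]
head s 208 0.2184316610949753 (array([673.2,  70.9]), array([39.7, 41.2]), 4.77)
beam s 1246 0.16564395984924452 (array([665.9,  16.3]), array([106.3, 340.8]), 5.58)
```

```bash
python3 - <<'E'
from h import *
o=r.get_obs(); from scipy.spatial.transform import Rotation as R
Rt=R.from_euler('xyz',o['orientation'],degrees=True).as_matrix()
E=np.array(r.camera_params('wrist')['extrinsics']); print('cam in tool',(Rt.T@(E[:3,3]-o['position'])).round(3),'axis',(Rt.T@E[:3,2]).round(3),r.camera_params('wrist')['fx'])
for y in (5.4,-174.6): print(y,r.solve_ik([.47,.0,.30],[180,0,y]), r.solve_ik([.49,.0,.11],[180,0,y]))
E
```

```text
cam in tool [ 0.073  0.    -0.143] axis [-0.29   0.001  0.957] 277.5632883459176
5.4 [  0.           7.3658037    1.27546875  83.90966505   0.
 174.6       ] [  0.          14.51257315 -18.29166213  57.19576472   0.
 174.6       ]
-174.6 [ 0.          7.3658037   1.27546875 83.90966505  0.         -5.4       ] [  0.          14.51257315 -18.29166213  57.19576472   0.
  -5.4       ]
```

```bash
cat >> h.py <<'E'
YAW=5.4; u=np.array([np.cos(np.radians(YAW)),np.sin(np.radians(YAW)),0]); v=np.array([-u[1],u[0],0])
B=np.array([.5121,.005,0.]); ORI=[180,0,YAW-180]
def at(s,z,t=0): return (B+u*s+v*t+[0,0,z]).tolist()
E
python3 - <<'E'
from h import *
print(r.get_obs()['time_s'])
r.set_gripper(0.0)
r.move_pose(at(-.045,.20),ORI)
im,d,P=look('wrist','wr1')
o=r.get_obs(); print(o['time_s'],o['position'],o['finger_gap'],o['wrist_force'])
C=cloud(P,d); m=(d>0)&(C[...,2]>.115)&(C[...,2]<.145)&(C[...,0]>.47)&(C[...,0]<.56)
n,l=cv2.connectedComponents(m.astype(np.uint8))
for i in range(1,n):
    if (l==i).sum()>60: print((l==i).sum(),rect(C[l==i]),np.percentile(C[l==i][:,2],[50,95]))
for t in ('lever_wide_bar','first_part'):
    for q in r.search_frame(t,'wrist')[:3]: a,b=q['position']; print(t,q['conf'],a,b,w(P,a,b,d[int(b),int(a)]))
print(proj(P,[.512,.005,.128]))
E
```

```text
1.7
4.6833 [0.46736866 0.00141023 0.20001239] -0.00017112333851595864 [ 0.38428376 -0.30647297 -0.91649477]
808 (array([517.8, -77.6]), array([13.7, 48.2]), 0.31) [0.1333175  0.13493931]
977 (array([502.9,  81.3]), array([15.1, 59.8]), 11.73) [0.13330494 0.13503168]
317 (array([513.6, -27.2]), array([10.4, 20. ]), 4.17) [0.13358319 0.13514556]
198 (array([507.6,  34.6]), array([ 9.9, 12.7]), 5.98) [0.13344989 0.13529791]
lever_wide_bar 0.77 222.8 250.5 [ 0.51332472 -0.02105717  0.13374516]
first_part 0.68 252.5 196.1 [0.47953184 0.00069138 0.08240048]
first_part 0.61 249.8 194.2 [ 0.47832134 -0.00211959  0.08084452]
(np.float64(253.6518962738132), np.float64(248.41274820636966))
```

View pics/wr1.png

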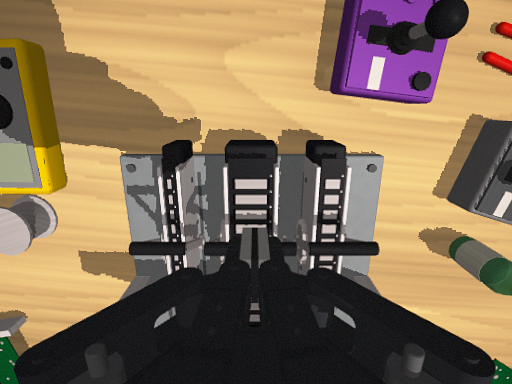

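The wrist view shows the wide bar at row 248, columns ~200-310, with the closed fingers centred over it. Its first strip parts are at (250,195). Now the first stroke.

```bash
cat >> h.py <<'E'
def stroke(s0=-.045,s1=.048,F=12):
    hit=r.move_linear(at(s1,.112),feed=.08,max_force=F); o=r.get_obs()
    s=(o['position']-B)@u; print('hit',hit,'s',s.round(4),'F',o['wrist_force'].round(1))
    r.move_linear(at(s0,.112),feed=.12); r.wait(.3); print(r.get_obs()['time_s'])
E
python3 - <<'E'
from h import *
r.move_linear(at(-.045,.112),feed=.12)
stroke()
im,d,P=look('top','top1'); C=cloud(P,d)
im,d,P=look('scene','scene1')
for q in r.regions_of('first_part','scene')[:3]+r.regions_of('first_part','top')[:3]: print(q['conf'],q['position'],q['region'].sum())
m=(C[...,2]>.118)&(C[...,2]<.15)&(C[...,0]>.49)&(C[...,0]<.54)&(C[...,1]>-.15)&(C[...,1]<.14)
n,l=cv2.connectedComponents(m.astype(np.uint8))
for i in range(1,n):
    if (l==i).sum()>8: print((l==i).sum(),rect(C[l==i]))
E
```

```text
hit True s 0.0332 F [-1.4  0.9  1.7]
7.7
0.97 [236.5, 207.1] 463
0.7 [267.8, 126.0] 312
0.21 [368.4, 166.7] 393
94 (array([503.3,  84.6]), array([14.6, 58.1]), 5.86)
```

```bash
python3 - <<'E'
import cv2,numpy as np
a=cv2.imread('pics/scene0.png')[170:270,190:290]; b=cv2.imread('pics/scene1.png')[170:270,190:290]
cv2.imwrite('pics/cmp1.png',cv2.resize(np.hstack([a,b]),None,fx=4,fy=4,interpolation=cv2.INTER_CUBIC))
E
```

```text
(no output)
```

View pics/cmp1.png

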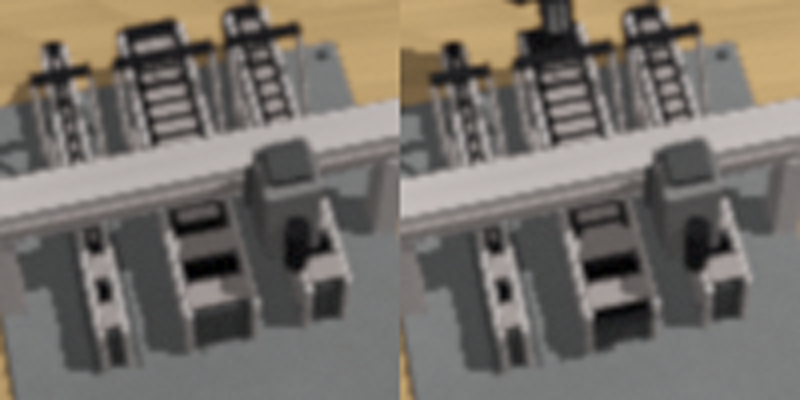

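After one stroke the strip has advanced: the tail now shows at the feeder's end (crop (620,320)), a part is nearing the first plate, and the lever is home. Two more strokes.

```bash
python3 - <<'E'
from h import *
stroke(F=16); look('scene','scene2'); stroke(F=16); look('scene','scene3')
r.move_linear(at(-.06,.22),feed=.2)
im,d,P=look('scene'); print(r.search_frame('first_part','scene')[:2],r.get_obs()['time_s'])
a,b,c=[cv2.imread(f'pics/scene{i}.png')[190:270,210:280] for i in (1,2,3)]
cv2.imwrite('pics/cmp2.png',cv2.resize(np.hstack([a,b,c]),None,fx=3.8,fy=3.8,interpolation=cv2.INTER_CUBIC))
E
```

```text
hit True s 0.0331 F [-1.9 -0.1  1. ]
9.9333
hit True s 0.033 F [-1.2  0.2  1.3]
12.0167
[{'position': [240.1, 232.8], 'conf': 0.91}] 12.8583
```

View pics/cmp2.png

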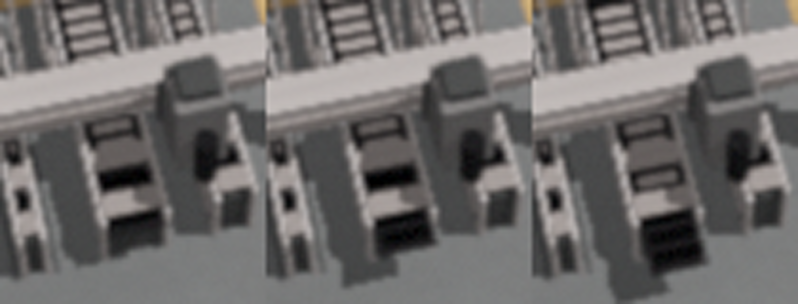

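Panel 3 shows the part (crop (655,180)) framed in the pick window after three strokes, and the neighbouring strips are unchanged. Next is the jog stick.

```bash
cat >> h.py <<'E'
BY=-11.0; bx=np.array([np.cos(np.radians(BY)),np.sin(np.radians(BY)),0]); by=np.array([-bx[1],bx[0],0]); SORI=[180,0,BY+180]
E
python3 - <<'E'
from h import *
r.set_gripper(.06)
r.move_pose([.4395,.3145,.23],SORI)
im,d,P=look('wrist','wr2'); C=cloud(P,d)
o=r.get_obs(); print(o['time_s'],o['position'],o['orientation'],o['finger_gap'])
for q in r.regions_of('stick_knob','wrist')[:3]:
    p=C[q['region']&(d>0)]; print(q['conf'],q['position'],p.mean(0).round(4),rect(p),p.max(0))
m=(d>0)&(C[...,2]>.04)&(C[...,2]<.056)&(C[...,0]>.36)&(C[...,0]<.52)&(C[...,1]>.22)&(C[...,1]<.4); print('box',rect(C[m]))
m=(d>0)&(C[...,2]>.1)&(C[...,2]<.135)&(C[...,0]>.4)&(C[...,0]<.48)&(C[...,1]>.27)&(C[...,1]<.36); p=C[m]; print('knob',m.sum(),rect(p),p.max(0),p.min(0))
E
```

```text
14.7083 [0.439832   0.31350816 0.2300396 ] [-1.79980892e+02  7.51022467e-03  1.68953387e+02] 0.05998698912777114
0.92 [258.0, 180.9] [0.4393 0.3153 0.1042] (array([441.8, 315.1]), array([29.8, 25.2]), 77.8) [0.45506333 0.32980143 0.13067705]
0.69 [423.1, 116.2] [0.409  0.4813 0.1001] (array([411.1, 485.2]), array([28.2, 25.7]), 17.7) [0.42449743 0.50174573 0.13095528]
0.62 [39.3, 93.9] [0.3192 0.1346 0.099 ] (array([311.6,  93.4]), array([102.2,  27.6]), 79.89) [0.33185636 0.14424532 0.13040953]
box (array([442.7, 314.3]), array([100.3, 108.4]), 78.8)
knob 648 (array([441.8, 314.3]), array([27.2, 25.5]), 76.34) [0.45542368 0.3281023  0.13067705] [0.42891562 0.30055013 0.11299516]
```

View pics/wr2.png

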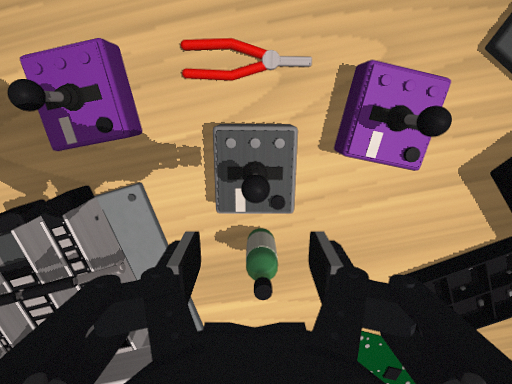

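```bash
cat >> h.py <<'E'
def ym(p): return float(np.dot(p[:2],v[:2]))*1000
def head(cam):
    im,d,P=look(cam); C=cloud(P,d)
    m=(d>0)&(C[...,2]>.205)&(C[...,2]<.235)&(C[...,0]>.6)&(C[...,0]<.73)&(C[...,1]>-.1)&(C[...,1]<.13)
    # only head box top: keep the largest blob
    n,l,s,c=cv2.connectedComponentsWithStats(m.astype(np.uint8)); i=1+np.argmax(s[1:,4])
    return ym(np.array(rect(C[l==i])[0])/1000)
E
python3 - <<'E'
from h import *
K=np.array([.4415,.3145,0])
r.move_linear((K+[0,0,.16]).tolist(),feed=.2)
r.move_linear((K+[0,0,.095]).tolist(),feed=.1,max_force=8)
r.set_gripper(.040)
o=r.get_obs(); print(o['time_s'],o['position'],o['finger_gap'],o['wrist_force'])
print('head top',head('top'),head('top'))
print('head scene',head('scene'))
im,d,P=look('scene','scene4')
for q in r.regions_of('first_part','scene')[:2]:
    ys,xs=np.nonzero(q['region']); (c,s,a)=cv2.minAreaRect(np.c_[xs,ys].astype(np.float32))
    p=at_z(P,*c,.081); print('part',q['conf'],c,s,a,p,ym(p), ym(at_z(P,*q['position'],.081)))
for q in r.search_frame('nozzle','scene')[:2]: print('nozzle',q)
for q in r.search_frame('window','scene')[:2]: print('window',q, ym(at_z(P,*q['position'],.081)))
E
```

```text
16.3917 [0.44165532 0.31461367 0.09532445] 0.03931686341169346 [ 0.04388079  0.59507406 -0.41369505]
head top 10.405044349829058 10.016230395319683
head scene 7.406469611449635
part 0.97 (239.7647247314453, 223.55882263183594) (76.15618133544922, 15.279743194580078) 75.96376037597656 [0.62797853 0.01467493 0.081     ] -44.48819690616999 -52.16915837435884
nozzle {'position': [261.3, 218.7], 'conf': 0.91}
window {'position': [238.7, 227.7], 'conf': 0.76} -50.68541008803476
```

```bash
cat >> h.py <<'E'
K=np.array([.4415,.3145,0])
def jog(off,stop=None,tmax=4,sgn=-1):
    r.move_linear((K+by*off+[0,0,.095]).tolist(),feed=.1)
    t0=r.get_obs()['time_s']; log=[]
    while r.get_obs()['time_s']-t0<tmax:
        y=head('top'); log.append((round(r.get_obs()['time_s']-t0,2),round(y,1)))
        if stop is not None and sgn*(y-stop)>=0: break
        r.wait(.1)
    r.move_linear((K+[0,0,.095]).tolist(),feed=.1); r.wait(.4)
    print(log,'end',head('top'),head('top'),r.get_obs()['time_s'])
E
python3 - <<'E'
from h import *
P=r.camera_params('scene'); p=at_z(P,242.4,237.4,.081); print(p,ym(p))
jog(-.024,stop=-32,tmax=3)
look('scene','scene5'); print('scene head',head('scene'))
E
```

```text
[0.67507912 0.01639453 0.081     ] -47.20878706153698
[(0.05, 6.5), (0.2, 4.4), (0.35, 2.2), (0.5, -0.5), (0.65, -2.6), (0.8, -5.1), (0.95, -7.5), (1.1, -9.8), (1.25, -12.4), (1.4, -14.9), (1.55, -17.1), (1.7, -19.9), (1.85, -22.3), (2.0, -24.8), (2.15, -26.9), (2.3, -29.5), (2.45, -31.8), (2.6, -34.5)] end -37.2982255474187 -37.71527199592365 20.625
scene head -40.7985442162897
```

```bash
python3 - <<'E'
import cv2
a=cv2.imread('pics/scene5.png')[195:260,205:285]
cv2.imwrite('pics/s5c.png',cv2.resize(a,None,fx=9,fy=9,interpolation=cv2.INTER_CUBIC))
E
```

```text
(no output)
```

View pics/s5c.png

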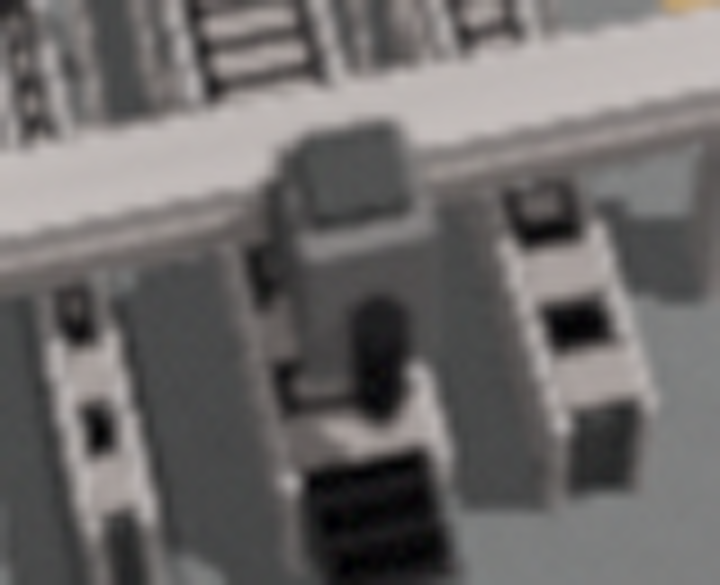

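```bash
python3 - <<'E'
from h import *
P=r.camera_params('scene')
for c,rw in ((380,400),(380,408)): 
    p=at_z(P,205+c/9,195+rw/9,.091); print(p,ym(p))
im=cv2.imread('pics/scene3.png')[215:260,220:270]
im=cv2.resize(im,None,fx=14,fy=12,interpolation=cv2.INTER_CUBIC)
for t in (-.0155,.0155):
  for s in (-.00475,.00475):
    q=proj(P,np.array([.675,.0164,.081])+u*s+v*t); cv2.circle(im,(int((q[0]-220+.5)*14),int((q[1]-215+.5)*12)),3,(0,0,255),-1)
cv2.imwrite('pics/s3c.png',im)
print(r.search_frame('nozzle','scene'))
E
```

```text
[0.68876483 0.02884008 0.091     ] -36.10641197265158
[0.69159014 0.02844289 0.091     ] -36.76772509069239
[{'position': [256.8, 179.1], 'conf': 0.15}]
```

View pics/s3c.png

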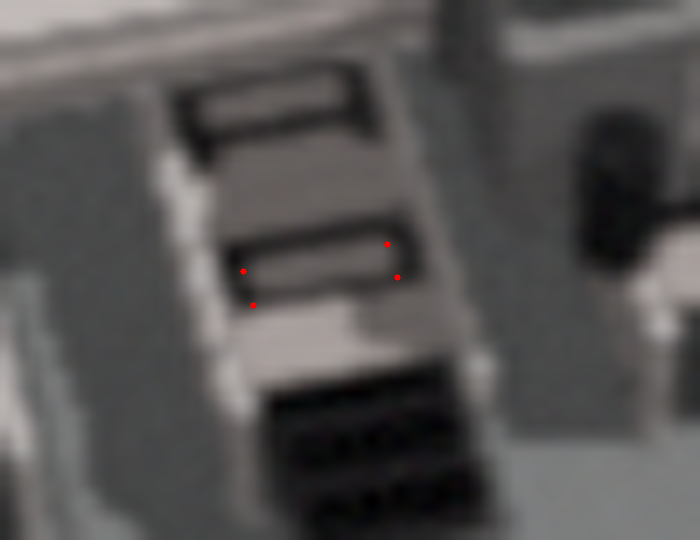

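```bash
python3 - <<'E'
from h import *
im,d,P=look('scene'); C=cloud(P,d)
p=at_z(P,242.5,236.3,.081); print('part',p,ym(p))
g=im.astype(int).sum(2)
for row in range(226,244,2):
    print(row,[(int(g[row,c]),*(C[row,c]*1000).round().astype(int).tolist()) for c in range(243,253,2)])
m=(C[...,2]>.13)&(C[...,2]<.225)&(C[...,0]>.65)&(C[...,0]<.72)&(abs(C[...,1]-.02)<.05)
for z in (.215,.2,.18,.16,.145):
    q=C[m&(abs(C[...,2]-z)<.006)]; 
    yy=q@v*1000; xx=q@u*1000; f=xx>np.percentile(xx,60); print(z,len(q),np.percentile(yy,[2,50,98]).round(1),xx.max().round(1),np.percentile(yy[f],[3,97]).round(1))
E
```

```text
part [0.67154944 0.0171608  0.081     ] -46.11374442165091
226 [(245, 697, 17, 189), (239, 698, 22, 189), (233, 696, 28, 184), (236, 695, 34, 180), (239, 695, 39, 179)]
228 [(229, 697, 17, 177), (156, 699, 22, 181), (124, 701, 27, 183), (185, 702, 33, 182), (241, 695, 39, 168)]
230 [(183, 699, 17, 170), (96, 704, 21, 178), (100, 705, 27, 178), (110, 707, 32, 182), (226, 697, 39, 160)]
232 [(176, 697, 16, 156), (92, 711, 21, 179), (86, 711, 26, 179), (104, 714, 31, 182), (226, 694, 39, 144)]
234 [(178, 697, 16, 144), (68, 714, 20, 175), (57, 715, 25, 176), (91, 713, 31, 170), (258, 694, 39, 132)]
236 [(192, 697, 16, 131), (57, 713, 20, 162), (35, 716, 25, 166), (160, 712, 31, 157), (484, 677, 42, 86)]
238 [(191, 677, 18, 81), (63, 714, 20, 152), (56, 716, 25, 153), (136, 714, 31, 148), (454, 682, 41, 83)]
240 [(230, 686, 17, 86), (112, 713, 20, 137), (56, 716, 25, 143), (273, 713, 31, 135), (500, 691, 40, 89)]
242 [(461, 692, 16, 86), (383, 694, 22, 86), (300, 712, 25, 122), (432, 711, 31, 118), (484, 694, 39, 83)]
0.215 117 [-56.  -40.2 -24.8] 695.0 [-55.  -27.4]
0.2 58 [-61.5 -42.9 -20. ] 697.5 [-57.6 -23.1]
0.18 74 [-61.9 -42.  -22.2] 715.1 [-48.6 -32.9]
0.16 38 [-62.6 -46.2 -20.9] 716.1 [-49.4 -33. ]
0.145 50 [-89.7 -55.  -20.9] 716.2 [-56.4 -22.9]
```

```bash
python3 - <<'E'
from h import *
jog(-.018,stop=-41.6,tmax=2)
look('scene','scene6'); print('scene head',head('scene'),head('scene'),head('top'))
o=r.get_obs(); print(o['finger_gap'],o['wrist_force'])
E
```

```text
[(0.05, -40.2), (0.2, -40.3), (0.35, -42.6)] end -42.86792466605416 -42.71190348160274 22.3417
scene head -45.44004212459679 -45.59061542590641 -42.79660096358939
0.04017713212357264 [-0.87171458  0.34652908  1.01192599]
```

```bash
python3 - <<'E'
from h import *
r.set_gripper(.06); r.move_linear((K+[0,0,.24]).tolist(),feed=.15); r.wait(.5)
print('head',head('top'),head('scene'),head('scene'))
im,d,P=look('scene','scene7')
for q in r.regions_of('first_part','scene')[:2]: print(q['conf'],q['position'],q['region'].sum())
im2,d,P=look('top','top7'); C=cloud(P,d)
m=(d>0)&(C[...,2]>.1)&(C[...,2]<.14)&(C[...,0]>.47)&(C[...,0]<.55)&(C[...,1]>-.15)&(C[...,1]<.14)
n,l=cv2.connectedComponents(m.astype(np.uint8))
for i in range(1,n):
    if (l==i).sum()>8: print('bar',rect(C[l==i]))
a=cv2.resize(cv2.imread('pics/scene7.png')[130:270,120:380],None,fx=3,fy=3,interpolation=cv2.INTER_CUBIC)
cv2.imwrite('pics/s7c.png',a); print(r.get_obs()['time_s'])
E
```

```text
head -42.86792466605416 -45.723851999504056 -45.776354039305104
0.81 [236.2, 200.6] 420
bar (array([522.3, -74.1]), array([22. , 46.9]), 5.61)
bar (array([513.7,   5. ]), array([21.2, 79.1]), 6.63)
bar (array([507.,  85.]), array([21.9, 58.2]), 5.44)
24.7917
```

View pics/s7c.png

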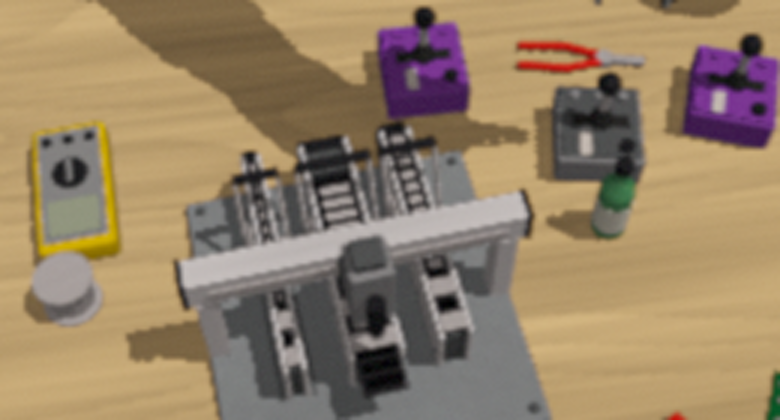

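The head now sits over the wide feeder's window (crop (368,290)). All three levers are home, the stick is upright (608,85), and the loose things haven't moved. I'm handing in.

```bash
python3 - <<'E'
from h import *
print(r.finish_job(), r.get_obs()['time_s'])
E
```

```text
the job is handed in; nothing more can be done
the job is handed in; nothing more can be done
```

I finished the job and handed it in at about 25 s on the robot's clock. The wide feeder's lever got three full strokes, each to its stop and back home. I then worked the grey box's jog stick in two runs to bring the head over the window, and released it.

**Part in the window:** a picture after the third stroke showed the first part framed in the pick window. The head now hides it from the cameras, so I could not look at it again at the end.

**Head position:** I could not see the nozzle tip, so I took the middle of the head as the nozzle position. Measured that way, the nozzle is within about 0.5 mm of the window along the beam. The two fixed cameras disagree by about 3 mm on absolute position. Each one on its own puts head and window together: -42.9 against about -43.1 mm in one, -45.7 against -46.1 mm in the other.

**Everything else:** the last pictures showed all three levers at home, the stick upright and the robot clear of everything. The loose things looked undisturbed. The other two strips looked unchanged, and I never touched their levers.

**Force readings:** each stroke stopped on the force limit at the same spot, within 0.2 mm. The force read just afterwards was only 1–2 N, below the 3 N expected, so I relied on the strip's movement in the pictures to confirm the strokes.

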